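# Clear a parts bin: bearings into the drawer, odd parts onto the mat

## Robot

A 7-joint arm with a two-finger parallel gripper is mounted at the origin on the work surface. World frame = base frame: x ahead of the robot, y to its left, z up, the work surface at z = 0. Lengths are in mm, angles in degrees, forces in N, time in s.
With the tool pointing down it reaches from about 350 to 900 mm from the base axis. Payload 19.9 kg.
Tool frame: the origin (TCP) lies between the finger pads; the fingertips stand 25 mm ahead of it and the grasp point (between the pads) lies 6 mm ahead of it; z points along the fingers, y is the line along which they close (so a half turn about z gives the same grasp; the last joint's range is limited). The gripper opens to 94 mm and grips with 3 to 60 N. Pads are 16 mm wide; open, the fingers measure 119 mm over their backs; the gripper's body (75 mm by 177 mm) begins 78 mm behind the grasp point.
Start: joints at [74.8, 23.915, -0.59, 92.452, 0.269, 63.638, -3.037], TCP at [138.707, -609.395, 230.425] pointing down, gripper open.
Joint ranges: [-161.28, 161.28], [-22.2, 115.67], [-73.04, 71.86], [3.21, 147.25], [-68.34, 248.33], [10.77, 114.83], [-161.83, 161.83]. Speed limits (degrees/s): [108.29, 108.29, 136.94, 136.94, 172.46, 172.46, 172.46].

## Interface

Orientations are given as [roll, pitch, yaw] about the fixed x, y, z axes, in that order (R = Rz(yaw) Ry(pitch) Rx(roll)).
In Python, from workcell import env gives the robot as it stands. The module is installed in compiled form; this text tells all that it offers.
- The arm moves only by the shell command python3 -m pendant 'ROWS' [OPENING]. ROWS is JSON, a list of rows, each an object with "delta_pos": the shift along the tool's x, y, z in cm, a list of three; "spin": the turn about the tool's z in rad. In form: [{"delta_pos": [x, y, z], "spin": spin}, ...]. A call has 1 to 12 rows; each row is the pose to reach, as a shift and turn from the pose commanded when the call began, along the tool's axes at that moment; what a row does not reach only later rows make up. A row lasts 1/8 s, in which the tool goes at most 62.5 mm and 10.7 degrees, less where a joint would pass 70% of its speed; a pose out of reach is approached as far as the arm can. A call with a gripper value outside its range is refused whole. OPENING is the opening, from -1 (shut) to 1 (fully open), set as the call begins (- or left out, the last holds). The fingers move at their own pace and stop on an object; the grip force is fixed at half the most. Time passes only in rows, so rows that repeat a pose let the fingers close. It gives the time, the measured TCP pose, the force, the opening and the grip force at its end, in the units of the state.
- env.observe(): the state, without advancing time (a new reading comes with each control period).
- env.camera(name): name is "scene" or "top"; returns the picture (400x640x3 uint8, red, green, blue); there is no depth.
- env.get_calibration(name): a dict with "camera_matrix" (3x3 intrinsics, pixels), "extrinsics" (4x4, takes a point from world to camera coordinates). Camera axes: x right, y down, z forward; pixel columns grow to the right and rows downward; lengths in mm; the calibration is good to about 2 mm. A picture is of the moment at which its call begins. get_calibration takes no time and is no camera call.
- env.finish_job(): hands the job in; it is judged then, once.
The state is a dict: "t": time; "joints": joint angles; "dq": joint speeds; "effort": joint torques, N m; "tool_pos": TCP position; "orientation": TCP orientation; "force": force on the tool from outside, world axes, zero at the start; "torque": the same for the moment, N m; "gripper_width": finger opening in mm; "grasp_force": force on a finger pad.
Only numpy, scipy, OpenCV 4.12 (cv2) and the standard library are available. Lean on these libraries where they do the work, as an engineer would, in place of code of your own. Each camera call takes 0.05 s, during which the arm holds its last target. There are 200 camera calls.

## Task

Clear out the grey bin: pull the drawer wide open, take every bearing out of the bin and lay it flat on the drawer's floor, side by side and not stacked, then push the drawer fully shut. The hexagon nut and the angle bracket do not belong with them: set these on the rubber mat instead, so that the bin is left empty. Do not disturb the tools, cup and ball screw on the bench.

Things in the scene. Friction and masses are not known exactly. Their poses are not given: they have to be found in the camera images.
- bearing1: sealed double-row ball bearing, a steel disc-shaped ring 47 mm in outer diameter and 21 mm thick, bore closed by a recessed black plug, 0.16 kg; lies flat. Origin at its centre, z along its axis (either face may be up). May be absent (None).
- bearing2: sealed double-row ball bearing, a steel disc-shaped ring 47 mm in outer diameter and 21 mm thick, bore closed by a recessed black plug, 0.16 kg; lies flat. Origin at its centre, z along its axis (either face may be up). May be absent (None).
- bearing3: sealed double-row ball bearing, a steel disc-shaped ring 47 mm in outer diameter and 21 mm thick, bore closed by a recessed black plug, 0.16 kg; lies flat. Origin at its centre, z along its axis (either face may be up). May be absent (None).
- bearing4: sealed double-row ball bearing, a steel disc-shaped ring 47 mm in outer diameter and 21 mm thick, bore closed by a recessed black plug, 0.16 kg; lies flat. Origin at its centre, z along its axis (either face may be up). May be absent (None).
- bearing5: sealed double-row ball bearing, a steel disc-shaped ring 47 mm in outer diameter and 21 mm thick, bore closed by a recessed black plug, 0.16 kg; lies flat. Origin at its centre, z along its axis (either face may be up). May be absent (None).
- bearing6: sealed double-row ball bearing, a steel disc-shaped ring 47 mm in outer diameter and 21 mm thick, bore closed by a recessed black plug, 0.16 kg; lies flat. Origin at its centre, z along its axis (either face may be up). May be absent (None).
- bin: open grey plastic stacking bin that does not move, 260 mm (x) by 330 mm (y) outside, 55 mm high, walls and floor 5 mm. Origin on the bench under the middle of its far wall (outer face); its x axis points away from the robot, so the inside spans x -255 to -5 mm and y -160 to 160 mm.
- cabinet: low blue sheet-steel drawer unit that does not move, 270 mm wide (y), 250 mm deep, 90 mm high, with one drawer in its front, which faces the robot. Origin on the bench under the middle of its front face; x points back into the unit, so it spans x 0 to 250 mm.
- drawer (a joint): how far the drawer is pulled out along the cabinet's -x, m: 0 fully shut, 0.19 fully open (stop). Slides stiffly (about 2 N) and stays where it is left.
- drawer_handle (a point): grip point of the drawer's handle, moving with the drawer: middle of a black block standing out 30 mm from the drawer's front, 18 mm wide (y) and 20 mm high, with a 28 mm wide, 7 mm thick lip at its outer end (so pulled by its flanks it cannot slip off). The point is 52 mm above the bench, 15 mm from the face of the drawer's grey front, which is 8 mm thick and rises to 84 mm. Axes as the cabinet's.
- drawer_bed (a point): point on the drawer's floor (14 mm above the bench), moving with the drawer: mid-width, 95 mm behind the inner face of the drawer's front. Axes as the cabinet's. The inside spans x -95 to 120 mm and y -120 to 120 mm about it; side walls rise 46 mm above the floor. With the drawer fully open the cabinet's front lies at x = 95 mm.
- hex_nut: large steel hexagon nut, 36 mm across flats, 19 mm high, 0.11 kg, lying in the bin among the bearings. Origin at its centre, z along its bore; one pair of flats faces along its x (the others every 60 degrees).
- bracket: aluminium angle bracket, 45 mm (x) by 40 mm (y) by 40 mm (z) over all, 0.06 kg, lying in the bin: a 5 mm thick foot at the bottom and a 5 mm thick upright leg along its +x end. Origin at the middle of this 45 x 40 x 40 block.
- mat: dull green rubber parts mat lying fixed on the bench between the bin and the drawer unit, 180 mm (x) by 80 mm (y), 3 mm thick. Origin under its centre.
- screwdriver: bystander: red screwdriver 190 mm long lying along its x. Origin under its middle.
- wrench: bystander: steel wrench 180 mm long lying along its x. Origin under its middle.
- cup: bystander: blue plastic cup, 76 mm across, 100 mm high. Origin under its centre.
- ball_screw: bystander: ball screw 240 mm long lying along its x, with a square steel nut, 56 mm high at most. Origin under its middle.

How it is judged (in metres and radians):
On the way, in this order (a step that is already met when the one before it is completed fails the run):
1. the drawer is pulled well open (more than 120 mm) (value of joint drawer above 0.12 m), for 0.2 s.
2. every bearing lies flat on the drawer's floor (x of bearing1 in the frame of drawer_bed between -0.095 and 0.12 m and y of bearing1 in the frame of drawer_bed between -0.12 and 0.12 m and z of bearing1 in the frame of drawer_bed between 0.004 and 0.016 m and angle between the z axis of each of bearing1, bearing2, bearing3, bearing4, bearing5, bearing6 and the z axis of drawer_bed, either way round below 0.15 rad and x of bearing2 in the frame of drawer_bed between -0.095 and 0.12 m and y of bearing2 in the frame of drawer_bed between -0.12 and 0.12 m and z of bearing2 in the frame of drawer_bed between 0.004 and 0.016 m and x of bearing3 in the frame of drawer_bed between -0.095 and 0.12 m and y of bearing3 in the frame of drawer_bed between -0.12 and 0.12 m and z of bearing3 in the frame of drawer_bed between 0.004 and 0.016 m and x of bearing4 in the frame of drawer_bed between -0.095 and 0.12 m and y of bearing4 in the frame of drawer_bed between -0.12 and 0.12 m and z of bearing4 in the frame of drawer_bed between 0.004 and 0.016 m and x of bearing5 in the frame of drawer_bed between -0.095 and 0.12 m and y of bearing5 in the frame of drawer_bed between -0.12 and 0.12 m and z of bearing5 in the frame of drawer_bed between 0.004 and 0.016 m and x of bearing6 in the frame of drawer_bed between -0.095 and 0.12 m and y of bearing6 in the frame of drawer_bed between -0.12 and 0.12 m and z of bearing6 in the frame of drawer_bed between 0.004 and 0.016 m), for 0.2 s.
3. the drawer is pushed fully shut (value of joint drawer below 0.006 m), for 0.2 s.
At the end, for the whole second after the job is handed in: every bearing present lies flat (within 0.15 rad) and at rest on the drawer's floor, none on top of another; the drawer is shut to within 6 mm; the nut and the bracket rest on the mat, their centres over it (all of step 2 and linear speed of each of bearing1, bearing2, bearing3, bearing4, bearing5, bearing6 below 0.02 m/s and x of hex_nut in the frame of mat between -0.09 and 0.09 m and y of hex_nut in the frame of mat between -0.04 and 0.04 m and z of hex_nut in the frame of mat between 0.005 and 0.035 m and x of bracket in the frame of mat between -0.09 and 0.09 m and y of bracket in the frame of mat between -0.04 and 0.04 m and z of bracket in the frame of mat between 0.005 and 0.035 m and value of joint drawer below 0.006 m); the robot touches nothing.
It fails at once if the screwdriver is pushed more than 30 mm (distance of screwdriver from where it was at the start of the episode above 0.03 m).
It fails at once if the wrench is pushed more than 30 mm (distance of wrench from where it was at the start of the episode above 0.03 m).
It fails at once if the cup is pushed more than 30 mm (distance of cup from where it was at the start of the episode above 0.03 m).
It fails at once if the ball screw is pushed more than 30 mm (distance of ball_screw from where it was at the start of the episode above 0.03 m).
Of bearing1, bearing2, bearing3, bearing4, bearing5, bearing6 only 4 to 6 are there at a start; the rules pass over those that are not, and their reading is None.
At some moment in a run one of bearing1, bearing2, bearing3, bearing4, bearing5, bearing6 may be knocked a few centimetres aside while the robot is not near it.
Once in a run the grip may slacken for a moment while it holds something.
It also fails if it takes over 210 s, if anything falls off the work surface, if the arm or the gripper's body presses on something with over 40 N, if the wrist force passes 120 N, or if a joint passes its speed limit or range.

## Working session

There is one attempt and no reset: what is moved stays moved. The work goes in short steps, Python scripts to look and compute and a shell command to move; the robot and the scene stay as the last step left them, time stands still between calls to the robot, and variables do not carry over. Pictures are saved under pics/ and viewed, at most 14 in all, crops included, and the job is handed in when it is done.

```bash
mkdir -p pics; cat > h.py <<'E'
import numpy as np, cv2
from workcell import env
def pic(name,fn,crop=None,scale=1):
    im=env.camera(name)[:,:,::-1].copy()
    cv2.imwrite('pics/raw_'+fn,im)
    v=im if crop is None else im[crop[1]:crop[3],crop[0]:crop[2]]
    v=cv2.resize(v,None,fx=scale,fy=scale,interpolation=cv2.INTER_CUBIC)
    cv2.imwrite('pics/'+fn,v); return im
def ray(name,uv,z):
    c=env.get_calibration(name);K=np.array(c['camera_matrix']);T=np.array(c['extrinsics'])
    R,t=T[:3,:3],T[:3,3]; C=-R.T@t
    d=R.T@np.linalg.inv(K)@np.array([uv[0],uv[1],1.])
    return (C+d*(z-C[2])/d[2])
def proj(name,p):
    c=env.get_calibration(name);K=np.array(c['camera_matrix']);T=np.array(c['extrinsics'])
    q=K@(T[:3,:3]@np.array(p,float)+T[:3,3]); return q[:2]/q[2]
E
python3 - <<'E'
from h import *
pic('top','t0.png',scale=1.25);pic('scene','s0.png',scale=1.25)
s=env.observe();print(s)
for n in('top','scene'):
    T=np.array(env.get_calibration(n)['extrinsics']);print(n,-T[:3,:3].T@T[:3,3])
E
```

```text
{'t': 0.1, 'joints': array([74.79780464, 23.94365287, -0.59124049, 92.4790672 ,  0.26733077,
       63.64144112, -3.03357851]), 'dq': array([ 0.04549935, -0.06736912,  0.02708803, -0.07796863, -0.02633871,
        0.03158602, -0.05400547]), 'effort': array([ 2.43011651e-03, -8.52579045e+01,  6.40471950e-01, -4.26692104e+01,
       -4.88443323e-02,  1.64282351e-02,  6.68193138e-05]), 'tool_pos': array([ 138.66978823, -609.10942484,  229.92035524]), 'orientation': array([-1.79937279e+02,  2.78569128e-03,  1.28279377e+01]), 'force': array([-0.63283432, -0.47560309,  0.39593322]), 'torque': array([-0.03993847, -0.04173571,  0.02133346]), 'grasp_force': 0.0, 'gripper_width': 94.12559439481313}
top [ 418.84556773    8.08855938 1702.61503241]
scene [1174.20114116 -773.96610755 1102.78413329]
```

View pics/t0.png

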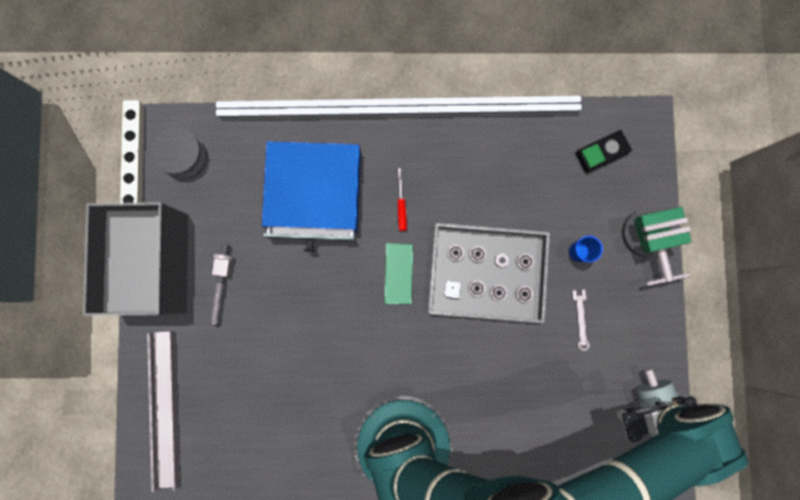

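View pics/s0.png

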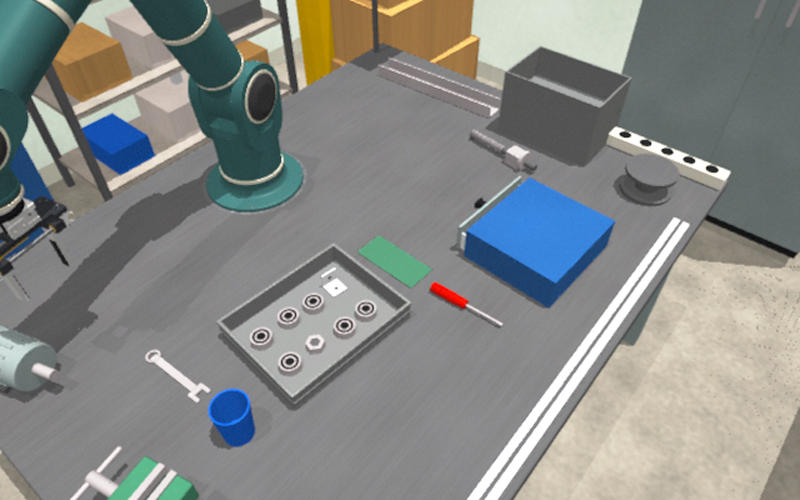

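The top view shows a 2x4 grid in the bin (800-wide px): bearings near (456,254), (478,254), (525,262), (477,289), (499,293) and (525,294). The nut is at (503,260), the bracket at (453,290), the mat at (398,273) and the handle at (312,247). I'll measure these next.

```bash
cat >> h.py <<'E'
def blobs(im,m,amin,amax,name='top',z=0):
    out=[]
    cs,_=cv2.findContours(m.astype(np.uint8)*255,cv2.RETR_EXTERNAL,cv2.CHAIN_APPROX_NONE)
    for c in cs:
        a=cv2.contourArea(c)
        if amin<a<amax:
            r=cv2.minAreaRect(c); out.append((a,r,ray(name,r[0],z)[:2]))
    return out
E
python3 - <<'E'
from h import *
im=cv2.imread('pics/raw_t0.png')
v=im[105:265,200:445];cv2.imwrite('pics/c0.png',cv2.resize(v,None,fx=3.2,fy=3.2,interpolation=cv2.INTER_CUBIC))
np.set_printoptions(precision=1,suppress=True)
for n,(u,w) in dict(b1=(456,254),b2=(478,254),nut=(503,260),b3=(525,262),b4=(477,289),b5=(499,293),b6=(525,294),brk=(453,290)).items(): print(n,ray('top',(u*.8,w*.8),20)[:2])
hsv=cv2.cvtColor(im,cv2.COLOR_BGR2HSV)
def show(n,lo,hi,a,z):
    for b in blobs(im,cv2.inRange(hsv,lo,hi)>0,a,1e5,z=z):
        print(n,b[0],b[2]);print([ray('top',p,z)[:2].round() for p in cv2.boxPoints(b[1])])
show('blue',(100,120,80),(125,255,255),50,90)
show('mat',(60,60,60),(85,255,255),100,3)
show('red',(0,150,80),(8,255,255),20,10)
E
```

```text
b1 [ 565.4 -169.7]
b2 [ 564.5 -235.4]
nut [ 545.4 -309.5]
b3 [ 538.5 -374.9]
b4 [ 460.1 -229.7]
b5 [ 447.4 -294.7]
b6 [ 443.3 -371.7]
brk [ 458.2 -158.3]
blue 423.5 [ 566.4 -536.3]
[array([ 565., -476.]), array([ 627., -542.]), array([ 568., -596.]), array([ 506., -531.])]
blue 5009.0 [765.8 254.4]
[array([648., 396.]), array([901., 388.]), array([885., 111.]), array([633., 123.])]
mat 964.5 [510.7   3.6]
[array([423.,  49.]), array([603.,  41.]), array([600., -42.]), array([419., -33.])]
mat 277.0 [ 594.3 -814. ]
[array([ 599., -746.]), array([ 625., -877.]), array([ 589., -882.]), array([ 563., -752.])]
mat 279.0 [ 674.3 -796.9]
[array([ 678., -727.]), array([ 706., -860.]), array([ 671., -866.]), array([ 642., -734.])]
mat 216.5 [ 866.3 -598.7]
[array([ 882., -560.]), array([ 907., -612.]), array([ 851., -637.]), array([ 826., -585.])]
red 129.0 [688.8  -8.3]
[array([736.,   7.]), array([738., -18.]), array([642., -24.]), array([640.,   2.])]
```

View pics/c0.png

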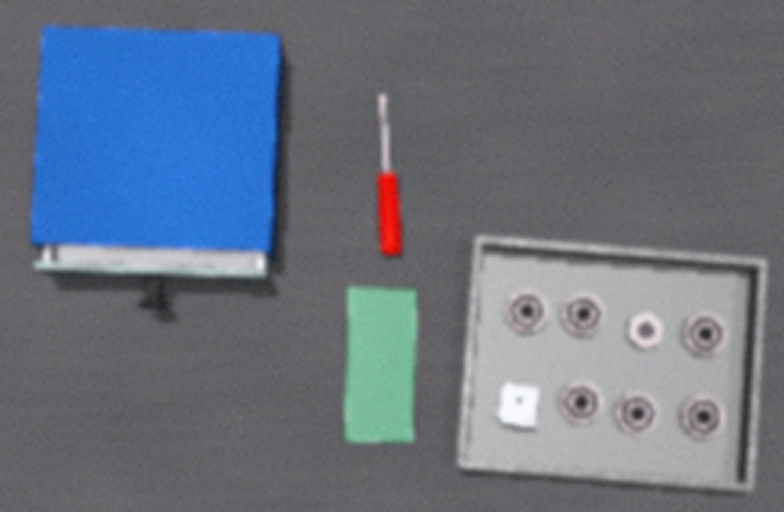

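The zoomed crop shows the drawer front slightly ajar. The handle stem is at crop px (157,290) and the bin is yawed about -5°. Next I'll get precise plug centres and a move helper.

```bash
cat >> h.py <<'E'
def plan(*ts):
    """world targets (x,y,z,yaw) -> chained deltas, each in the tool axes of the previous one"""
    s=env.observe();p=np.array(s['tool_pos']);yw=s['orientation'][2]
    for t in ts:
        y=np.radians(yw);R=np.array([[np.cos(y),np.sin(y),0],[np.sin(y),-np.cos(y),0],[0,0,-1]])
        d=R.T@(np.array(t[:3],float)-p)/10; sp=-np.radians((t[3]-yw+180)%360-180)
        print(t,'delta',d.round(2),'spin',round(sp,3),'rows',int(np.ceil(max(np.linalg.norm(d)/6.25,abs(sp)/.186))))
        p=np.array(t[:3],float);yw=t[3]
E
python3 - <<'E'
from h import *
np.set_printoptions(precision=1,suppress=True)
im=cv2.imread('pics/raw_t0.png');g=cv2.cvtColor(im,cv2.COLOR_BGR2GRAY).astype(float)
C=lambda u,v:(200+u/3.2-.35,105+v/3.2-.35)
for n,uv in dict(b1=(527,311),b2=(583,314),nut=(646,330),b3=(705,334),b4=(581,402),b5=(637,412),b6=(703,416)).items():
    u,v=map(int,np.round(C(*uv)));w=g[v-3:v+4,u-3:u+4];W=np.clip(110-w,0,None) if n!='nut' else np.clip(170-w,0,None)
    yy,xx=np.mgrid[v-3:v+4,u-3:u+4];c=((W*xx).sum()/W.sum(),(W*yy).sum()/W.sum())
    print(n,np.array(c),ray('top',c,22)[:2],w.min())
for n,uv,z in [('brkUL',(501,383),10),('brkUR',(538,386),10),('brkLR',(536,429),10),('brkLL',(499,424),10),('binTL',(478,238),55),('binTR',(766,262),55),('binBR',(748,490),55),('binBL',(460,467),55),
 ('cabFL',(32,244),90),('cabFR',(271,251),90),('drwL',(36,268),84),('drwR',(268,275),84),('hbase',(159,285),62),('hlip',(156,303),62)]:
    print(n,ray('top',C(*uv),z)[:2])
plan((600,-100,350,90),(585,262,200,180))
E
```

```text
b1 [364.2 201.8] [ 570.7 -167.4] 51.0
b2 [381.9 202.6] [ 566.5 -233.5] 53.0
nut [401.4 207.8] [ 546.2 -305.5] 107.0
b3 [420.1 208.9] [ 541.  -374.7] 45.0
b4 [381.2 230.2] [ 463.7 -227.9] 45.0
b5 [398.8 233.8] [ 449.5 -293.1] 46.0
b6 [419.5 234.8] [ 444.6 -369.3] 46.0
brkUL [ 487.4 -136.8]
brkUR [ 483.3 -180. ]
brkLR [ 433.2 -176.5]
brkLL [ 439.6 -133.4]
binTL [ 652.4 -110.2]
binTR [ 619.8 -439.5]
binBR [ 360.6 -409.5]
binBL [391.1 -84.5]
cabFL [647.9 393.8]
cabFR [636.1 125.1]
drwL [621.4 390.5]
drwR [609.7 129.1]
hbase [602.6 255.2]
hlip [582.  258.7]
(600, -100, 350, 90) delta [ 56.3 -39.4 -12. ] spin -1.347 rows 12
(585, 262, 200, 180) delta [36.2 -1.5 15. ] spin -1.571 rows 9
```

```bash
python3 -m pendant '[{"delta_pos":[0,0,-12],"spin":0},{"delta_pos":[0,0,-12],"spin":0},{"delta_pos":[6,-4,-12],"spin":-0.18},{"delta_pos":[12,-8,-12],"spin":-0.36},{"delta_pos":[18,-12.5,-12],"spin":-0.54},{"delta_pos":[24,-17,-12],"spin":-0.7},{"delta_pos":[30,-21,-12],"spin":-0.85},{"delta_pos":[36,-25,-12],"spin":-1.0},{"delta_pos":[42,-29,-12],"spin":-1.15},{"delta_pos":[48,-33.5,-12],"spin":-1.3},{"delta_pos":[56.3,-39.4,-12],"spin":-1.35},{"delta_pos":[56.3,-39.4,-12],"spin":-1.35}]' 
python3 -c "
from h import *
plan((601,259,200,177.5),(601,259,58,177.5))
v=cv2.imread('pics/raw_s0.png')[195:320,175:330];cv2.imwrite('pics/c1.png',cv2.resize(v,None,fx=4,fy=4,interpolation=cv2.INTER_CUBIC))"
```

```text
t: 1.6
tool_pos: [559.7, -145.3, 350.3]
orientation: [-180.0, 0.0, 90.2]
force: [0.3, -1.0, -0.2]
gripper_width: 94.4
grasp_force: 0.0
(601, 259, 200, 177.5) delta [40.42  4.27 15.03] spin -1.524 rows 9
(601, 259, 58, 177.5) delta [ 0.   0.  14.2] spin -0.0 rows 3
```

View pics/c1.png

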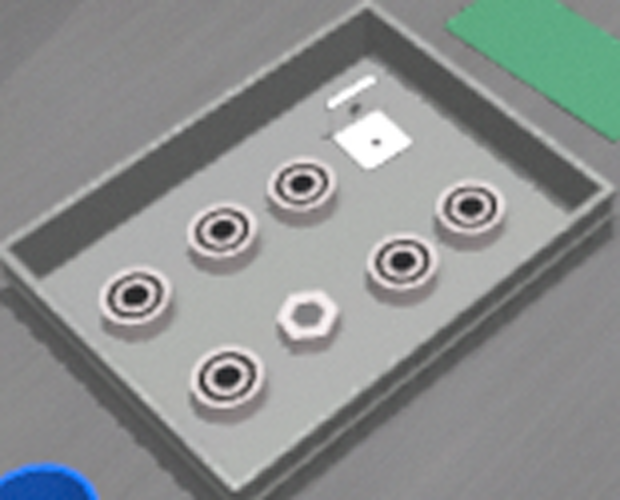

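Leg of the bracket stands on the robot-near side (top at crop 352,92). I'll move on to the handle.

```bash
python3 -m pendant '[{"delta_pos":[6,0.6,2],"spin":-0.18},{"delta_pos":[12,1.2,4],"spin":-0.36},{"delta_pos":[18,1.9,6],"spin":-0.54},{"delta_pos":[24,2.5,8],"spin":-0.72},{"delta_pos":[30,3.2,10],"spin":-0.9},{"delta_pos":[36,3.8,12],"spin":-1.08},{"delta_pos":[40.4,4.3,15],"spin":-1.26},{"delta_pos":[40.4,4.3,15],"spin":-1.44},{"delta_pos":[40.4,4.3,15],"spin":-1.524},{"delta_pos":[40.4,4.3,15],"spin":-1.524},{"delta_pos":[40.4,4.3,15],"spin":-1.524},{"delta_pos":[40.4,4.3,15],"spin":-1.524}]' 0.0
python3 -c "
from h import *
plan((601,259,58,177.5))
C=lambda u,v:(175+u/4-.4,195+v/4-.4)
print(ray('scene',C(352,92),45),ray('scene',C(372,140),10),[ray('scene',C(*p),45)[:2].round() for p in((328,105),(376,79))])
print([ray('scene',C(*p),26)[:2].round() for p in((301,182),(222,230),(135,295),(228,376),(401,260),(470,205),(309,314))])"
```

```text
t: 3.1
tool_pos: [600.6, 257.3, 200.6]
orientation: [-180.0, 0.0, 177.4]
force: [0.6, 0.3, 0.2]
gripper_width: 46.8
grasp_force: 0.0
(601, 259, 58, 177.5) delta [-0.03  0.17 14.26] spin -0.002 rows 3
[ 438.39780087 -149.16534907   45.        ] [ 458.86009809 -153.62477962   10.        ] [array([ 434., -169.]), array([ 443., -129.])]
[array([ 457., -223.]), array([ 445., -289.]), array([ 440., -365.]), array([ 537., -370.]), array([ 560., -229.]), array([ 565., -163.]), array([ 543., -301.])]
```

```bash
python3 -m pendant '[{"delta_pos":[0,0.2,5],"spin":0},{"delta_pos":[0,0.2,10],"spin":0},{"delta_pos":[0,0.2,14.2],"spin":0},{"delta_pos":[0,0.2,14.2],"spin":0},{"delta_pos":[0,0.2,14.2],"spin":0}]'
python3 -m pendant '[{"delta_pos":[0,0,0],"spin":0},{"delta_pos":[0,0,0],"spin":0},{"delta_pos":[0,0,0],"spin":0},{"delta_pos":[0,0,0],"spin":0},{"delta_pos":[0,0,0],"spin":0}]' -1
```

```text
t: 3.72
tool_pos: [601.3, 260.0, 60.3]
orientation: [179.9, 0.1, 177.5]
force: [0.8, 0.7, 0.8]
gripper_width: 47.1
grasp_force: 0.0
t: 4.35
tool_pos: [599.8, 266.0, 59.8]
orientation: [179.4, 0.1, 177.7]
force: [3.1, 33.1, -12.7]
gripper_width: 17.9
grasp_force: 30.0
```

```bash
python3 -m pendant '[{"delta_pos":[0,0.6,0],"spin":0},{"delta_pos":[0,0.6,0],"spin":0},{"delta_pos":[1,0.6,0],"spin":0},{"delta_pos":[2,0.6,0],"spin":0},{"delta_pos":[2,0.6,0],"spin":0},{"delta_pos":[2,0.6,0],"spin":0}]'

```

```text
t: 5.1
tool_pos: [580.9, 267.1, 59.7]
orientation: [179.9, 0.1, 177.5]
force: [-2.1, 2.4, 8.2]
gripper_width: 17.7
grasp_force: 30.0
```

```bash
python3 -m pendant '[{"delta_pos":[3,0,0],"spin":0},{"delta_pos":[6,0,0],"spin":0},{"delta_pos":[9,0,0],"spin":0},{"delta_pos":[12,0,0],"spin":0},{"delta_pos":[14,0,0],"spin":0},{"delta_pos":[14.5,0,0],"spin":0},{"delta_pos":[15,0,0],"spin":0},{"delta_pos":[15,0,0],"spin":0},{"delta_pos":[15,0,0],"spin":0}]'

```

```text
t: 6.22
tool_pos: [431.2, 274.7, 59.7]
orientation: [179.8, 0.1, 177.5]
force: [-1.2, 7.7, 7.8]
gripper_width: 17.6
grasp_force: 30.0
```

```bash
python3 -m pendant '[{"delta_pos":[0,0,0],"spin":0},{"delta_pos":[0,0,0],"spin":0},{"delta_pos":[0,0,0],"spin":0},{"delta_pos":[0,0,-5],"spin":0},{"delta_pos":[0,0,-10],"spin":0},{"delta_pos":[0,0,-15],"spin":0},{"delta_pos":[0,-6,-15],"spin":0.18},{"delta_pos":[0,-12,-15],"spin":0.36},{"delta_pos":[0,-18,-15],"spin":0.54},{"delta_pos":[0,-24,-15],"spin":0.7},{"delta_pos":[0,-24,-15],"spin":0.7}]' 0
python3 -c "
from h import *
pic('top','t1.png',crop=(190,105,445,265),scale=3.1)
s=env.observe();print(s['tool_pos'])"
```

```text
t: 7.6
tool_pos: [420.1, 29.0, 208.4]
orientation: [-179.9, 0.1, 136.9]
force: [-0.0, 1.0, 0.1]
gripper_width: 46.8
grasp_force: 0.0
[420.36028619  31.35075263 208.52423604]
```

View pics/t1.png

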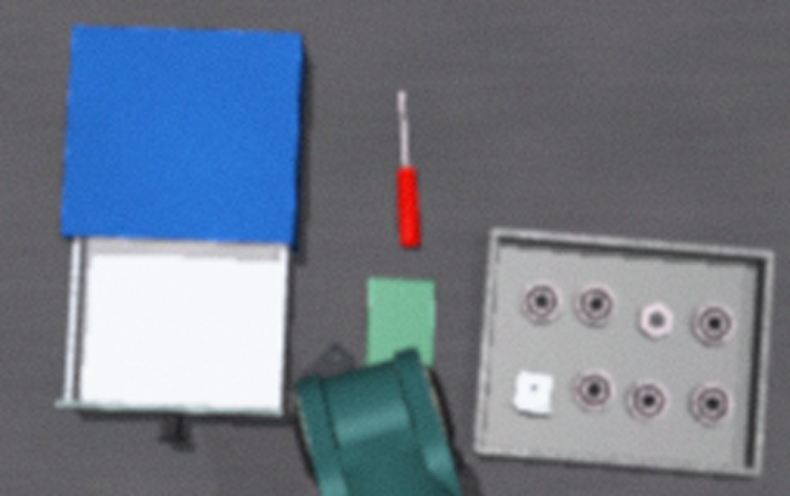

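The drawer is wide open: front top edge at crop px (57,404) to (283,415), and cabinet front edge at about y=240. The bin is unchanged. I'll work out the bed and pick positions.

```bash
python3 -c "
from h import *
np.set_printoptions(precision=1,suppress=True)
C=lambda u,v:(190+u/3.1-.35,105+v/3.1-.35)
for n,uv,z in [('frL',(57,405),84),('frR',(283,415),84),('cabL',(62,237),90),('cabR',(298,246),90),('floorFL',(80,402),14),('floorFR',(279,411),40),('wallR',(289,330),60),('wallL',(70,330),60),('lip',(178,440),62)]: print(n,ray('top',C(*uv),z)[:2])
plan((500,-150,200,87),(455,-227,100,87),(455,-227,32,87))
print(env.get_calibration('top')['camera_matrix'])
"
```

```text
frL [452.8 399.8]
frR [437.6 139.3]
cabL [647.1 393.8]
cabR [632.7 120. ]
floorFL [457.4 389.1]
floorFR [442.9 147.5]
wallR [537.3 133.4]
wallL [541.  390.9]
lip [410.5 263.7]
(500, -150, 200, 87) delta [-18.2  -7.9   0.8] spin 0.876 rows 5
(455, -227, 100, 87) delta [-7.9 -4.1 10. ] spin -0.0 rows 3
(455, -227, 32, 87) delta [0.  0.  6.8] spin -0.0 rows 2
[[452.2   0.  316.5]
 [  0.  452.2 204.4]
 [  0.    0.    1. ]]
```

```bash
python3 -c "
from h import *
plan((460,-225,150,87),(460,-225,32,87))"
```

```text
(460, -225, 150, 87) delta [-20.33 -16.1    5.85] spin 0.876 rows 5
(460, -225, 32, 87) delta [ 0.   0.  11.8] spin -0.0 rows 2
```

```bash
python3 -m pendant '[{"delta_pos":[-4,-3.2,0],"spin":0.18},{"delta_pos":[-8,-6.4,0],"spin":0.36},{"delta_pos":[-12,-9.6,0],"spin":0.54},{"delta_pos":[-16,-12.8,0],"spin":0.72},{"delta_pos":[-20.3,-16.1,3],"spin":0.876},{"delta_pos":[-20.3,-16.1,5.8],"spin":0.876},{"delta_pos":[-20.3,-16.1,5.8],"spin":0.876},{"delta_pos":[-20.3,-16.1,5.8],"spin":0.876}]' 0.7
python3 -m pendant '[{"delta_pos":[0,0,5],"spin":0},{"delta_pos":[0,0,9],"spin":0},{"delta_pos":[0,0,11.6],"spin":0},{"delta_pos":[0,0,11.6],"spin":0}]'
python3 -m pendant '[{"delta_pos":[0,0,0],"spin":0},{"delta_pos":[0,0,0],"spin":0},{"delta_pos":[0,0,0],"spin":0},{"delta_pos":[0,0,0],"spin":0},{"delta_pos":[0,0,0],"spin":0}]' -1
python3 -m pendant '[{"delta_pos":[0,0,-5],"spin":0},{"delta_pos":[0,0,-10],"spin":0},{"delta_pos":[0,0,-12],"spin":0},{"delta_pos":[0,0,-12],"spin":0}]'
```

```text
t: 8.65
tool_pos: [461.7, -221.7, 151.4]
orientation: [180.0, -0.0, 87.3]
force: [0.2, 0.6, -0.1]
gripper_width: 79.7
grasp_force: 0.0
t: 9.15
tool_pos: [461.0, -222.0, 34.4]
orientation: [-179.9, -0.0, 87.3]
force: [0.0, -0.2, 0.4]
gripper_width: 79.8
grasp_force: 0.0
t: 9.78
tool_pos: [461.1, -223.1, 34.9]
orientation: [180.0, 0.0, 87.2]
force: [-1.8, 1.9, 8.9]
gripper_width: 45.9
grasp_force: 30.0
t: 10.28
tool_pos: [461.4, -223.3, 155.6]
orientation: [179.9, 0.1, 87.2]
force: [0.4, 0.2, -2.1]
gripper_width: 46.0
grasp_force: 30.0
```

```bash
python3 -c "
from h import *
plan((590.5,192,155,87),(590.5,192,44,87),(590.5,192,155,87),(447.5,-291,150,87),(447.5,-291,34,87))"
```

```text
(590.5, 192, 155, 87) delta [42.11 10.85  0.06] spin 0.003 rows 7
(590.5, 192, 44, 87) delta [ 0.   0.  11.1] spin -0.0 rows 2
(590.5, 192, 155, 87) delta [  0.    0.  -11.1] spin -0.0 rows 2
(447.5, -291, 150, 87) delta [-48.98 -11.75   0.5 ] spin -0.0 rows 9
(447.5, -291, 34, 87) delta [ 0.   0.  11.6] spin -0.0 rows 2
```

```bash
python3 -m pendant '[{"delta_pos":[6,1.5,0],"spin":0},{"delta_pos":[12,3,0],"spin":0},{"delta_pos":[18,4.6,0],"spin":0},{"delta_pos":[24,6.2,0],"spin":0},{"delta_pos":[30,7.7,0],"spin":0},{"delta_pos":[36,9.3,0],"spin":0},{"delta_pos":[42.1,10.8,0],"spin":0},{"delta_pos":[42.1,10.8,0],"spin":0},{"delta_pos":[42.1,10.8,0],"spin":0},{"delta_pos":[42.1,10.8,0],"spin":0}]'
python3 -m pendant '[{"delta_pos":[0,0,4],"spin":0},{"delta_pos":[0,0,8],"spin":0},{"delta_pos":[0,0,10],"spin":0},{"delta_pos":[0,0,11],"spin":0},{"delta_pos":[0,0,11],"spin":0}]'
```

```text
t: 11.52
tool_pos: [589.3, 190.8, 153.8]
orientation: [-180.0, 0.0, 87.1]
force: [0.4, -0.0, -2.1]
gripper_width: 46.0
grasp_force: 30.0
t: 12.15
tool_pos: [589.8, 192.3, 44.9]
orientation: [180.0, -0.0, 87.2]
force: [-0.2, -0.2, -0.3]
gripper_width: 46.0
grasp_force: 30.0
```

```bash
python3 -m pendant '[{"delta_pos":[0,0,0],"spin":0},{"delta_pos":[0,0,0],"spin":0},{"delta_pos":[0,0,0],"spin":0},{"delta_pos":[0,0,-5],"spin":0},{"delta_pos":[0,0,-11],"spin":0},{"delta_pos":[0,0,-11],"spin":0}]' 0.3
python3 -m pendant '[{"delta_pos":[-6,-1.4,0],"spin":0},{"delta_pos":[-12,-2.8,0],"spin":0},{"delta_pos":[-18,-4.2,0],"spin":0},{"delta_pos":[-24,-5.6,0],"spin":0},{"delta_pos":[-30,-7.1,0],"spin":0},{"delta_pos":[-36,-8.6,0],"spin":0},{"delta_pos":[-42,-10,0],"spin":0},{"delta_pos":[-48,-11.4,0],"spin":0},{"delta_pos":[-49,-11.7,0],"spin":0},{"delta_pos":[-49,-11.7,0],"spin":0},{"delta_pos":[-49,-11.7,0],"spin":0}]' 0.7
python3 -c "
from h import *
pic('top','t2.png',crop=(190,105,445,265),scale=3.1)
plan((447.5,-291,34,87))"
```

```text
t: 12.9
tool_pos: [591.2, 193.3, 159.1]
orientation: [179.6, -0.1, 87.2]
force: [0.4, -0.7, -1.0]
gripper_width: 61.3
grasp_force: 0.0
t: 14.28
tool_pos: [449.1, -289.7, 154.3]
orientation: [-180.0, -0.0, 87.3]
force: [0.2, -0.7, 0.1]
gripper_width: 80.0
grasp_force: 0.0
(447.5, -291, 34, 87) delta [-0.13 -0.16 12.04] spin 0.006 rows 2
```

View pics/t2.png

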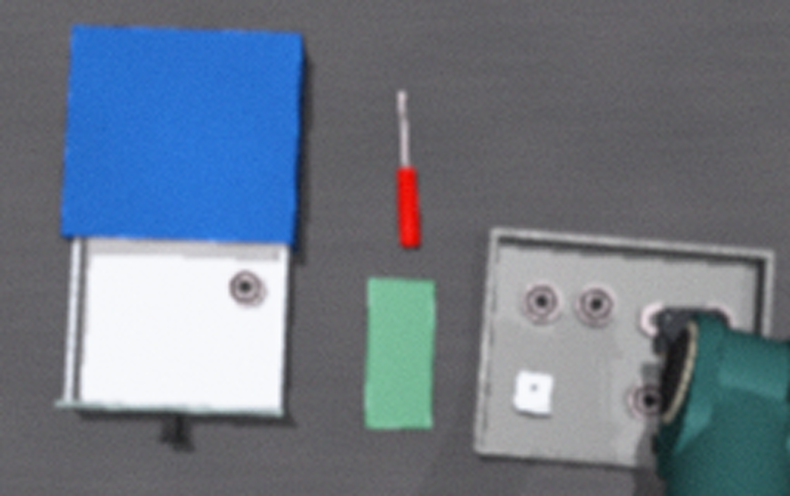

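One bearing lies in the drawer at crop px (245,287), and the rest are where they were. Next is b5.

```bash
python3 -m pendant '[{"delta_pos":[-0.1,-0.1,5],"spin":0},{"delta_pos":[-0.1,-0.1,9],"spin":0},{"delta_pos":[-0.1,-0.1,12],"spin":0},{"delta_pos":[-0.1,-0.1,12],"spin":0}]'
python3 -m pendant '[{"delta_pos":[0,0,0],"spin":0},{"delta_pos":[0,0,0],"spin":0},{"delta_pos":[0,0,0],"spin":0},{"delta_pos":[0,0,0],"spin":0},{"delta_pos":[0,0,-5],"spin":0},{"delta_pos":[0,0,-10],"spin":0},{"delta_pos":[0,0,-12],"spin":0},{"delta_pos":[0,0,-12],"spin":0}]' -1
python3 -m pendant '[{"delta_pos":[6,1.2,0],"spin":0},{"delta_pos":[12,2.5,0],"spin":0},{"delta_pos":[18,3.7,0],"spin":0},{"delta_pos":[24,5,0],"spin":0},{"delta_pos":[30,6.2,0],"spin":0},{"delta_pos":[36,7.5,0],"spin":0},{"delta_pos":[42,8.7,0],"spin":0},{"delta_pos":[48,10,0],"spin":0},{"delta_pos":[54,11.2,0],"spin":0},{"delta_pos":[56.5,11.7,0],"spin":0},{"delta_pos":[56.5,11.7,0],"spin":0},{"delta_pos":[56.5,11.7,0],"spin":0}]'
python3 -c "
from h import *
plan((594,267,44,87),(594,267,155,87),(442.5,-367,150,87))"
```

```text
t: 14.82
tool_pos: [447.5, -290.6, 33.3]
orientation: [-179.9, -0.1, 87.3]
force: [-0.1, -0.9, 0.4]
gripper_width: 80.1
grasp_force: 0.0
t: 15.82
tool_pos: [447.9, -292.7, 155.5]
orientation: [179.9, 0.1, 87.2]
force: [1.0, 0.5, -1.7]
gripper_width: 46.6
grasp_force: 30.0
t: 17.32
tool_pos: [591.7, 265.1, 153.1]
orientation: [-179.9, 0.1, 87.2]
force: [-0.0, -0.7, -1.6]
gripper_width: 46.5
grasp_force: 30.0
(594, 267, 44, 87) delta [ 0.2   0.22 10.91] spin 0.003 rows 2
(594, 267, 155, 87) delta [  0.    0.  -11.1] spin -0.0 rows 2
(442.5, -367, 150, 87) delta [-64.11 -11.81   0.5 ] spin -0.0 rows 11
```

```bash
python3 -m pendant '[{"delta_pos":[0.1,0.1,4],"spin":0},{"delta_pos":[0.1,0.1,8],"spin":0},{"delta_pos":[0.1,0.1,10],"spin":0},{"delta_pos":[0.1,0.1,10.9],"spin":0},{"delta_pos":[0.1,0.1,10.9],"spin":0}]'
python3 -m pendant '[{"delta_pos":[0,0,0],"spin":0},{"delta_pos":[0,0,0],"spin":0},{"delta_pos":[0,0,0],"spin":0},{"delta_pos":[0,0,-5],"spin":0},{"delta_pos":[0,0,-11],"spin":0},{"delta_pos":[0,0,-11],"spin":0}]' 0.3
python3 -m pendant '[{"delta_pos":[-6,-1.1,0],"spin":0},{"delta_pos":[-12,-2.2,0],"spin":0},{"delta_pos":[-18,-3.3,0],"spin":0},{"delta_pos":[-24,-4.4,0],"spin":0},{"delta_pos":[-30,-5.5,0],"spin":0},{"delta_pos":[-36,-6.6,0],"spin":0},{"delta_pos":[-42,-7.7,0],"spin":0},{"delta_pos":[-48,-8.8,0],"spin":0},{"delta_pos":[-54,-9.9,0],"spin":0},{"delta_pos":[-60,-11,0],"spin":0},{"delta_pos":[-64.1,-11.8,0],"spin":0},{"delta_pos":[-64.1,-11.8,0],"spin":0}]' 0.7
python3 -m pendant '[{"delta_pos":[0,0,0],"spin":0}]'
python3 -c "
from h import *
im=pic('top','t3.png')
plan((442.5,-367,34,87))"
```

```text
t: 17.95
tool_pos: [593.4, 267.1, 45.9]
orientation: [180.0, -0.0, 87.2]
force: [0.7, -0.9, -2.0]
gripper_width: 46.4
grasp_force: 30.0
t: 18.7
tool_pos: [594.8, 268.5, 160.4]
orientation: [179.6, -0.2, 87.2]
force: [-0.3, -0.8, -1.0]
gripper_width: 61.2
grasp_force: 0.0
t: 20.2
tool_pos: [442.1, -370.2, 154.8]
orientation: [-180.0, 0.0, 86.9]
force: [0.5, 0.2, 0.1]
gripper_width: 79.8
grasp_force: 0.0
t: 20.32
tool_pos: [444.0, -366.4, 155.2]
orientation: [-180.0, -0.0, 87.2]
force: [0.8, -0.0, -0.4]
gripper_width: 79.9
grasp_force: 0.0
(442.5, -367, 34, 87) delta [-0.11 -0.17 12.13] spin 0.005 rows 2
```

```bash
python3 -m pendant '[{"delta_pos":[-0.1,-0.1,5],"spin":0},{"delta_pos":[-0.1,-0.1,9],"spin":0},{"delta_pos":[-0.1,-0.1,12],"spin":0},{"delta_pos":[-0.1,-0.1,12],"spin":0}]'
python3 -m pendant '[{"delta_pos":[0,0,0],"spin":0},{"delta_pos":[0,0,0],"spin":0},{"delta_pos":[0,0,0],"spin":0},{"delta_pos":[0,0,0],"spin":0},{"delta_pos":[0,0,-5],"spin":0},{"delta_pos":[0,0,-10],"spin":0},{"delta_pos":[0,0,-12],"spin":0},{"delta_pos":[0,0,-12],"spin":0}]' -1
python3 -m pendant '[{"delta_pos":[6,1,0],"spin":0},{"delta_pos":[12,2,0],"spin":0},{"delta_pos":[18,3,0],"spin":0},{"delta_pos":[24,4,0],"spin":0},{"delta_pos":[30,5,0],"spin":0},{"delta_pos":[36,6,0],"spin":0},{"delta_pos":[42,7,0],"spin":0},{"delta_pos":[48,8,0],"spin":0},{"delta_pos":[54,9,0],"spin":0},{"delta_pos":[60,10,0],"spin":0},{"delta_pos":[66,11,0],"spin":0},{"delta_pos":[71.6,11.8,0],"spin":0}]'
python3 -m pendant '[{"delta_pos":[0,0,0],"spin":0},{"delta_pos":[0,0,0],"spin":0}]'
python3 -c "
from h import *
plan((597.5,342,44,87))"
```

```text
t: 20.88
tool_pos: [442.5, -366.2, 34.0]
orientation: [-179.9, -0.1, 87.3]
force: [0.2, 0.7, 0.5]
gripper_width: 79.9
grasp_force: 0.0
t: 21.88
tool_pos: [442.9, -368.6, 156.2]
orientation: [179.9, 0.1, 87.2]
force: [-0.2, 0.2, -2.2]
gripper_width: 46.3
grasp_force: 30.0
t: 23.38
tool_pos: [595.2, 342.9, 152.9]
orientation: [-179.9, 0.1, 87.2]
force: [0.7, -1.1, -1.3]
gripper_width: 46.2
grasp_force: 30.0
t: 23.62
tool_pos: [595.1, 340.5, 153.3]
orientation: [-179.9, 0.1, 87.2]
force: [-0.4, -1.3, -1.1]
gripper_width: 46.4
grasp_force: 30.0
(597.5, 342, 44, 87) delta [ 0.16  0.23 10.93] spin 0.004 rows 2
```

```bash
python3 -m pendant '[{"delta_pos":[0.1,0.1,4],"spin":0},{"delta_pos":[0.1,0.1,8],"spin":0},{"delta_pos":[0.1,0.1,10],"spin":0},{"delta_pos":[0.1,0.1,11],"spin":0},{"delta_pos":[0.1,0.1,11],"spin":0}]'
python3 -m pendant '[{"delta_pos":[0,0,0],"spin":0},{"delta_pos":[0,0,0],"spin":0},{"delta_pos":[0,0,0],"spin":0},{"delta_pos":[0,0,-5],"spin":0},{"delta_pos":[0,0,-11],"spin":0},{"delta_pos":[0,0,-11],"spin":0}]' 0.3
python3 -m pendant '[{"delta_pos":[-6,0,0],"spin":0},{"delta_pos":[-12,-0.1,0],"spin":0},{"delta_pos":[-18,-0.1,0],"spin":0},{"delta_pos":[-24,-0.1,0],"spin":0},{"delta_pos":[-30,-0.2,0],"spin":0},{"delta_pos":[-36,-0.2,0],"spin":0},{"delta_pos":[-42,-0.2,0],"spin":0},{"delta_pos":[-48,-0.3,0],"spin":0},{"delta_pos":[-50.8,-0.3,0],"spin":0},{"delta_pos":[-50.8,-0.3,0],"spin":0},{"delta_pos":[-50.8,-0.3,0],"spin":0}]' 0.7
python3 -c "
from h import *
im=pic('top','t4.png',crop=(190,105,445,265),scale=3.1)
plan((568,-165.5,34,87))"
```

```text
t: 24.25
tool_pos: [597.2, 342.0, 45.9]
orientation: [180.0, -0.0, 87.2]
force: [0.9, 1.1, -0.9]
gripper_width: 46.5
grasp_force: 30.0
t: 25.0
tool_pos: [598.4, 343.7, 160.6]
orientation: [179.7, -0.2, 87.2]
force: [0.2, -0.9, -0.9]
gripper_width: 61.6
grasp_force: 0.0
t: 26.38
tool_pos: [568.9, -164.1, 155.2]
orientation: [-180.0, -0.0, 87.2]
force: [0.7, 0.0, 0.3]
gripper_width: 80.1
grasp_force: 0.0
(568, -165.5, 34, 87) delta [-0.18 -0.09 12.13] spin 0.005 rows 2
```

View pics/t4.png

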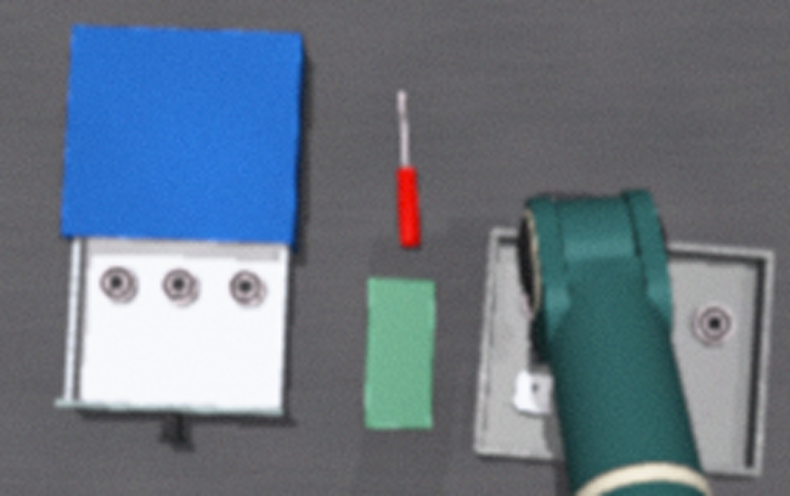

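Three bearings sit in a row in the drawer (y≈285). b1 goes next, to the near-right slot.

```bash
python3 -m pendant '[{"delta_pos":[-0.1,-0.1,5],"spin":0},{"delta_pos":[-0.1,-0.1,9],"spin":0},{"delta_pos":[-0.1,-0.1,12],"spin":0},{"delta_pos":[-0.1,-0.1,12],"spin":0}]'
python3 -m pendant '[{"delta_pos":[0,0,0],"spin":0},{"delta_pos":[0,0,0],"spin":0},{"delta_pos":[0,0,0],"spin":0},{"delta_pos":[0,0,0],"spin":0},{"delta_pos":[0,0,-5],"spin":0},{"delta_pos":[0,0,-10],"spin":0},{"delta_pos":[0,0,-12],"spin":0},{"delta_pos":[0,0,-12],"spin":0}]' -1
python3 -m pendant '[{"delta_pos":[6,-1.4,0],"spin":0},{"delta_pos":[12,-2.9,0],"spin":0},{"delta_pos":[18,-4.3,0],"spin":0},{"delta_pos":[24,-5.8,0],"spin":0},{"delta_pos":[30,-7.2,0],"spin":0},{"delta_pos":[35.8,-8.6,0],"spin":0},{"delta_pos":[35.8,-8.6,0],"spin":0},{"delta_pos":[35.8,-8.6,0],"spin":0},{"delta_pos":[35.8,-8.6,0],"spin":0}]'
python3 -c "
from h import *
plan((500.5,196,44,87),(500.5,196,155,87),(563,-231.5,155,87))"
```

```text
t: 26.92
tool_pos: [566.9, -164.4, 33.9]
orientation: [-179.8, -0.1, 87.3]
force: [-0.1, -0.2, 1.0]
gripper_width: 79.9
grasp_force: 0.0
t: 27.92
tool_pos: [568.1, -166.3, 156.0]
orientation: [179.9, 0.0, 87.2]
force: [-0.0, -0.2, -1.7]
gripper_width: 46.6
grasp_force: 30.0
t: 29.05
tool_pos: [499.6, 194.4, 154.6]
orientation: [-179.9, 0.0, 87.1]
force: [0.3, 0.2, -2.0]
gripper_width: 46.5
grasp_force: 30.0
(500.5, 196, 44, 87) delta [ 0.17  0.09 11.06] spin 0.002 rows 2
(500.5, 196, 155, 87) delta [  0.    0.  -11.1] spin -0.0 rows 2
(563, -231.5, 155, 87) delta [-42.36   8.48   0.  ] spin -0.0 rows 7
```

```bash
python3 -m pendant '[{"delta_pos":[0.1,0,4],"spin":0},{"delta_pos":[0.1,0,8],"spin":0},{"delta_pos":[0.1,0,10],"spin":0},{"delta_pos":[0.1,0,11.1],"spin":0},{"delta_pos":[0.1,0,11.1],"spin":0}]'
python3 -m pendant '[{"delta_pos":[0,0,0],"spin":0},{"delta_pos":[0,0,0],"spin":0},{"delta_pos":[0,0,0],"spin":0},{"delta_pos":[0,0,-5],"spin":0},{"delta_pos":[0,0,-11],"spin":0},{"delta_pos":[0,0,-11],"spin":0}]' 0.3
python3 -m pendant '[{"delta_pos":[-6,1.2,0],"spin":0},{"delta_pos":[-12,2.4,0],"spin":0},{"delta_pos":[-18,3.6,0],"spin":0},{"delta_pos":[-24,4.8,0],"spin":0},{"delta_pos":[-30,6,0],"spin":0},{"delta_pos":[-36,7.2,0],"spin":0},{"delta_pos":[-42.4,8.5,0],"spin":0},{"delta_pos":[-42.4,8.5,0],"spin":0},{"delta_pos":[-42.4,8.5,0],"spin":0},{"delta_pos":[-42.4,8.5,0],"spin":0}]' 0.7
python3 -c "
from h import *
plan((563,-231.5,34,87),(563,-231.5,155,87),(504,271,155,87))"
```

```text
t: 29.68
tool_pos: [499.9, 196.7, 44.7]
orientation: [180.0, -0.0, 87.2]
force: [-0.7, 0.3, -1.4]
gripper_width: 46.3
grasp_force: 30.0
t: 30.42
tool_pos: [501.3, 197.6, 158.4]
orientation: [179.7, -0.1, 87.2]
force: [0.2, -0.6, 0.2]
gripper_width: 61.4
grasp_force: 0.0
t: 31.68
tool_pos: [563.7, -229.4, 154.3]
orientation: [-180.0, -0.0, 87.3]
force: [0.1, 0.2, -0.6]
gripper_width: 79.7
grasp_force: 0.0
(563, -231.5, 34, 87) delta [-0.21 -0.06 12.03] spin 0.005 rows 2
(563, -231.5, 155, 87) delta [  0.    0.  -12.1] spin -0.0 rows 2
(504, 271, 155, 87) delta [49.87 -8.52  0.  ] spin -0.0 rows 9
```

```bash
python3 -m pendant '[{"delta_pos":[-0.1,-0.1,5],"spin":0},{"delta_pos":[-0.1,-0.1,9],"spin":0},{"delta_pos":[-0.1,-0.1,12],"spin":0},{"delta_pos":[-0.1,-0.1,12],"spin":0}]'
python3 -m pendant '[{"delta_pos":[0,0,0],"spin":0},{"delta_pos":[0,0,0],"spin":0},{"delta_pos":[0,0,0],"spin":0},{"delta_pos":[0,0,0],"spin":0},{"delta_pos":[0,0,-5],"spin":0},{"delta_pos":[0,0,-10],"spin":0},{"delta_pos":[0,0,-12],"spin":0},{"delta_pos":[0,0,-12],"spin":0}]' -1
python3 -m pendant '[{"delta_pos":[6,-1,0],"spin":0},{"delta_pos":[12,-2,0],"spin":0},{"delta_pos":[18,-3,0],"spin":0},{"delta_pos":[24,-4,0],"spin":0},{"delta_pos":[30,-5,0],"spin":0},{"delta_pos":[36,-6.1,0],"spin":0},{"delta_pos":[42,-7.2,0],"spin":0},{"delta_pos":[48,-8.2,0],"spin":0},{"delta_pos":[49.9,-8.5,0],"spin":0},{"delta_pos":[49.9,-8.5,0],"spin":0},{"delta_pos":[49.9,-8.5,0],"spin":0}]'
python3 -c "
from h import *
plan((504,271,44,87),(504,271,155,87),(539,-372.5,155,87))"
```

```text
t: 32.17
tool_pos: [562.2, -230.3, 33.1]
orientation: [-179.9, -0.1, 87.3]
force: [0.1, 0.2, -0.4]
gripper_width: 79.9
grasp_force: 0.0
t: 33.17
tool_pos: [562.8, -232.2, 154.9]
orientation: [179.9, 0.0, 87.2]
force: [-0.1, -0.9, -2.3]
gripper_width: 46.4
grasp_force: 30.0
t: 34.55
tool_pos: [502.4, 268.9, 153.5]
orientation: [-179.9, 0.1, 87.1]
force: [0.5, -0.2, -1.2]
gripper_width: 46.0
grasp_force: 30.0
(504, 271, 44, 87) delta [ 0.22  0.15 10.95] spin 0.002 rows 2
(504, 271, 155, 87) delta [  0.    0.  -11.1] spin -0.0 rows 2
(539, -372.5, 155, 87) delta [-64.08   6.86   0.  ] spin -0.0 rows 11
```

```bash
python3 -m pendant '[{"delta_pos":[0.1,0.1,4],"spin":0},{"delta_pos":[0.1,0.1,8],"spin":0},{"delta_pos":[0.1,0.1,10],"spin":0},{"delta_pos":[0.1,0.1,11],"spin":0},{"delta_pos":[0.1,0.1,11],"spin":0}]'
python3 -m pendant '[{"delta_pos":[0,0,0],"spin":0},{"delta_pos":[0,0,0],"spin":0},{"delta_pos":[0,0,0],"spin":0},{"delta_pos":[0,0,-5],"spin":0},{"delta_pos":[0,0,-11],"spin":0},{"delta_pos":[0,0,-11],"spin":0}]' 0.3
python3 -m pendant '[{"delta_pos":[-6,0.6,0],"spin":0},{"delta_pos":[-12,1.3,0],"spin":0},{"delta_pos":[-18,1.9,0],"spin":0},{"delta_pos":[-24,2.5,0],"spin":0},{"delta_pos":[-30,3.2,0],"spin":0},{"delta_pos":[-36,3.8,0],"spin":0},{"delta_pos":[-42,4.5,0],"spin":0},{"delta_pos":[-48,5.1,0],"spin":0},{"delta_pos":[-54,5.8,0],"spin":0},{"delta_pos":[-60,6.4,0],"spin":0},{"delta_pos":[-64.1,6.9,0],"spin":0},{"delta_pos":[-64.1,6.9,0],"spin":0}]' 0.7
python3 -m pendant '[{"delta_pos":[0,0,0],"spin":0}]'
python3 -c "
from h import *
im=pic('top','t5.png',crop=(190,105,445,265),scale=3.1)
plan((539,-372.5,34,87),(539,-372.5,155,87),(507.5,346,155,87))"
```

```text
t: 35.17
tool_pos: [503.5, 271.6, 44.8]
orientation: [180.0, -0.0, 87.2]
force: [1.2, 0.4, -2.1]
gripper_width: 46.4
grasp_force: 30.0
t: 35.92
tool_pos: [504.8, 272.9, 158.7]
orientation: [179.7, -0.2, 87.2]
force: [0.9, -0.3, -0.8]
gripper_width: 61.0
grasp_force: 0.0
t: 37.42
tool_pos: [539.4, -375.3, 153.1]
orientation: [-179.9, -0.0, 86.9]
force: [0.3, 0.9, 1.0]
gripper_width: 79.7
grasp_force: 0.0
t: 37.55
tool_pos: [540.6, -371.1, 153.8]
orientation: [-180.0, -0.1, 87.2]
force: [-0.8, 0.3, -0.0]
gripper_width: 79.8
grasp_force: 0.0
(539, -372.5, 34, 87) delta [-0.19 -0.18 12.01] spin 0.005 rows 2
(539, -372.5, 155, 87) delta [  0.    0.  -12.1] spin -0.0 rows 2
(507.5, 346, 155, 87) delta [71.59 -6.91  0.  ] spin -0.0 rows 12
```

View pics/t5.png

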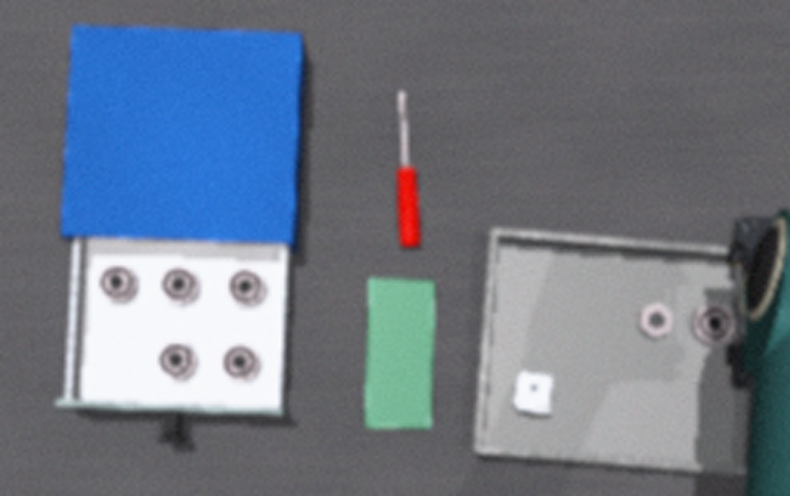

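Five bearings are in the drawer. The last one, b3, is at (714,323), unmoved and between the fingers.

```bash
python3 -m pendant '[{"delta_pos":[-0.1,-0.1,5],"spin":0},{"delta_pos":[-0.1,-0.1,9],"spin":0},{"delta_pos":[-0.1,-0.1,12],"spin":0},{"delta_pos":[-0.1,-0.1,12],"spin":0}]'
python3 -m pendant '[{"delta_pos":[0,0,0],"spin":0},{"delta_pos":[0,0,0],"spin":0},{"delta_pos":[0,0,0],"spin":0},{"delta_pos":[0,0,0],"spin":0},{"delta_pos":[0,0,-5],"spin":0},{"delta_pos":[0,0,-10],"spin":0},{"delta_pos":[0,0,-12],"spin":0},{"delta_pos":[0,0,-12],"spin":0}]' -1
python3 -m pendant '[{"delta_pos":[6,-0.6,0],"spin":0},{"delta_pos":[12,-1.2,0],"spin":0},{"delta_pos":[18,-1.8,0],"spin":0},{"delta_pos":[24,-2.4,0],"spin":0},{"delta_pos":[30,-3,0],"spin":0},{"delta_pos":[36,-3.6,0],"spin":0},{"delta_pos":[42,-4.2,0],"spin":0},{"delta_pos":[48,-4.8,0],"spin":0},{"delta_pos":[54,-5.4,0],"spin":0},{"delta_pos":[60,-6,0],"spin":0},{"delta_pos":[66,-6.5,0],"spin":0},{"delta_pos":[71.6,-6.9,0],"spin":0}]'
python3 -m pendant '[{"delta_pos":[0,0,0],"spin":0},{"delta_pos":[0,0,0],"spin":0}]'
python3 -c "
from h import *
plan((507.5,346,44,87),(507.5,346,155,87),(545,-303.5,155,87))"
```

```text
t: 38.1
tool_pos: [539.5, -371.2, 32.9]
orientation: [-179.9, -0.1, 87.3]
force: [-0.1, -0.2, 1.0]
gripper_width: 80.1
grasp_force: 0.0
t: 39.1
tool_pos: [539.9, -373.2, 155.1]
orientation: [179.9, 0.1, 87.2]
force: [-0.3, 0.4, -1.6]
gripper_width: 46.5
grasp_force: 30.0
t: 40.6
tool_pos: [504.8, 347.1, 152.3]
orientation: [-179.9, 0.1, 87.2]
force: [0.7, -1.1, -1.6]
gripper_width: 46.2
grasp_force: 30.0
t: 40.85
tool_pos: [505.3, 344.8, 152.6]
orientation: [-179.9, 0.1, 87.2]
force: [-0.4, -1.2, -1.8]
gripper_width: 46.7
grasp_force: 30.0
(507.5, 346, 44, 87) delta [ 0.13  0.22 10.86] spin 0.004 rows 2
(507.5, 346, 155, 87) delta [  0.    0.  -11.1] spin -0.0 rows 2
(545, -303.5, 155, 87) delta [-64.66   7.14   0.  ] spin -0.0 rows 11
```

```bash
python3 -m pendant '[{"delta_pos":[0.1,0.1,4],"spin":0},{"delta_pos":[0.1,0.1,8],"spin":0},{"delta_pos":[0.1,0.1,10],"spin":0},{"delta_pos":[0.1,0.1,10.9],"spin":0},{"delta_pos":[0.1,0.1,10.9],"spin":0}]'
python3 -m pendant '[{"delta_pos":[0,0,0],"spin":0},{"delta_pos":[0,0,0],"spin":0},{"delta_pos":[0,0,0],"spin":0},{"delta_pos":[0,0,-5],"spin":0},{"delta_pos":[0,0,-11],"spin":0},{"delta_pos":[0,0,-11],"spin":0}]' 0.3
python3 -m pendant '[{"delta_pos":[-6,0.7,0],"spin":0},{"delta_pos":[-12,1.3,0],"spin":0},{"delta_pos":[-18,2,0],"spin":0},{"delta_pos":[-24,2.6,0],"spin":0},{"delta_pos":[-30,3.3,0],"spin":0},{"delta_pos":[-36,4,0],"spin":0},{"delta_pos":[-42,4.6,0],"spin":0},{"delta_pos":[-48,5.3,0],"spin":0},{"delta_pos":[-48,5.3,0],"spin":0},{"delta_pos":[-48,5.3,0],"spin":0}]' 0.5
python3 - <<'E'
from h import *
im=cv2.imread('pics/raw_s0.png')
v=im[255:295,235:270];v=cv2.resize(v,None,fx=12,fy=12,interpolation=cv2.INTER_CUBIC);cv2.imwrite('pics/nut.png',v)
plan((545,-303.5,155,87),(545,-303.5,34,87))
E
```

```text
t: 41.48
tool_pos: [507.1, 346.5, 45.8]
orientation: [180.0, -0.0, 87.2]
force: [-1.0, -0.1, -1.0]
gripper_width: 46.2
grasp_force: 30.0
t: 42.22
tool_pos: [508.3, 348.1, 160.1]
orientation: [179.7, -0.2, 87.2]
force: [0.8, 0.1, -0.4]
gripper_width: 61.2
grasp_force: 0.0
t: 43.48
tool_pos: [536.0, -134.9, 155.1]
orientation: [-180.0, -0.0, 87.2]
force: [0.3, 0.5, 0.5]
gripper_width: 70.9
grasp_force: 0.0
(545, -303.5, 155, 87) delta [-1.68e+01  1.72e+00  1.00e-02] spin 0.003 rows 3
(545, -303.5, 34, 87) delta [ 0.   0.  12.1] spin -0.0 rows 2
```

View pics/nut.png

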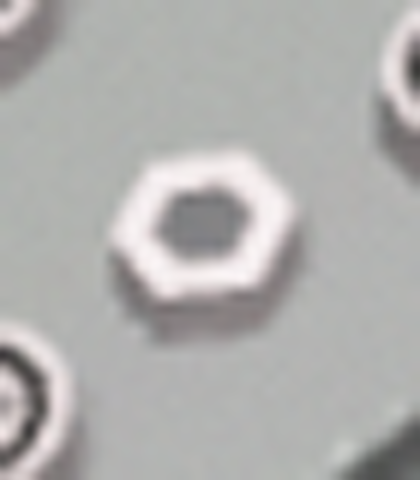

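The nut's top-face vertices are at crop px (108,228), (158,155), (250,150), (298,212), (248,292) and (158,300).

```bash
python3 - <<'E'
from h import *
V=[(108,228),(158,155),(250,150),(298,212),(248,292),(158,300)]
P=np.array([ray('scene',(235+u/12-.46,255+v/12-.46),24)[:2] for u,v in V])
c=P.mean(0);d=P-c;a=np.degrees(np.arctan2(d[:,1],d[:,0]))
print(c,np.hypot(*d.T).round(1),a.round(),'vertex ang mod60',np.degrees(np.angle(np.exp(6j*np.radians(a)).sum()))/6)
E
```

```text
[ 540.82520877 -300.98130398] [21.4 22.2 21.7 21.2 22.3 22.4] [-137.  162.  106.   47.  -19.  -72.] vertex ang mod60 -15.3959643353595
```

```bash
python3 -m pendant '[{"delta_pos":[-6,0.6,0],"spin":-0.15},{"delta_pos":[-12,1.2,0],"spin":-0.31},{"delta_pos":[-16.8,1.6,0],"spin":-0.31},{"delta_pos":[-16.8,1.6,0],"spin":-0.31},{"delta_pos":[-16.8,1.6,5],"spin":-0.31},{"delta_pos":[-16.8,1.6,9],"spin":-0.31},{"delta_pos":[-16.8,1.6,12.1],"spin":-0.31},{"delta_pos":[-16.8,1.6,12.1],"spin":-0.31},{"delta_pos":[-16.8,1.6,12.1],"spin":-0.31}]'
python3 -m pendant '[{"delta_pos":[0,0,0],"spin":0},{"delta_pos":[0,0,0],"spin":0},{"delta_pos":[0,0,0],"spin":0},{"delta_pos":[0,0,0],"spin":0},{"delta_pos":[0,0,-5],"spin":0},{"delta_pos":[0,0,-10],"spin":0},{"delta_pos":[0,0,-12],"spin":0},{"delta_pos":[0,0,-12],"spin":0}]' -1
python3 -c "
from h import *
plan((555,6,155,105),(555,6,33,105),(555,6,155,105),(438,-151,155,85))"
```

```text
t: 44.6
tool_pos: [544.6, -302.3, 34.8]
orientation: [180.0, -0.0, 105.1]
force: [-0.3, -0.2, 0.4]
gripper_width: 70.8
grasp_force: 0.0
t: 45.6
tool_pos: [544.3, -304.3, 155.1]
orientation: [180.0, 0.1, 104.9]
force: [0.2, -0.2, -0.9]
gripper_width: 36.2
grasp_force: 29.7
(555, 6, 155, 105) delta [2.971e+01 9.040e+00 1.000e-02] spin -0.001 rows 5
(555, 6, 33, 105) delta [ 0.   0.  12.2] spin -0.0 rows 2
(555, 6, 155, 105) delta [  0.    0.  -12.2] spin -0.0 rows 2
(438, -151, 155, 85) delta [-12.14 -15.36   0.  ] spin 0.349 rows 4
```

```bash
python3 -m pendant '[{"delta_pos":[6,1.8,0],"spin":0},{"delta_pos":[12,3.6,0],"spin":0},{"delta_pos":[18,5.4,0],"spin":0},{"delta_pos":[24,7.2,0],"spin":0},{"delta_pos":[29.7,9,0],"spin":0},{"delta_pos":[29.7,9,0],"spin":0},{"delta_pos":[29.7,9,4],"spin":0},{"delta_pos":[29.7,9,8],"spin":0},{"delta_pos":[29.7,9,11],"spin":0},{"delta_pos":[29.7,9,12.2],"spin":0},{"delta_pos":[29.7,9,12.2],"spin":0}]'
python3 -m pendant '[{"delta_pos":[0,0,0],"spin":0},{"delta_pos":[0,0,0],"spin":0},{"delta_pos":[0,0,0],"spin":0},{"delta_pos":[0,0,-5],"spin":0},{"delta_pos":[0,0,-11],"spin":0},{"delta_pos":[0,0,-12],"spin":0}]' 0.1
python3 -m pendant '[{"delta_pos":[-4,-5,0],"spin":0.15},{"delta_pos":[-8,-10,0],"spin":0.25},{"delta_pos":[-12.1,-15.2,0],"spin":0.366},{"delta_pos":[-12.1,-15.2,0],"spin":0.366},{"delta_pos":[-12.1,-15.2,0],"spin":0.366},{"delta_pos":[-12.1,-15.2,0],"spin":0.366}]' 0
python3 -c "
from h import *
pic('scene','s1.png',crop=(170,180,370,330),scale=4)
plan((441,-151,45,84))"
```

```text
t: 46.98
tool_pos: [553.6, 5.8, 31.3]
orientation: [-179.9, -0.0, 104.9]
force: [-0.2, -0.0, -1.9]
gripper_width: 35.9
grasp_force: 30.0
t: 47.72
tool_pos: [555.8, 6.4, 156.1]
orientation: [179.7, 0.1, 105.0]
force: [-0.0, -0.6, -0.8]
gripper_width: 51.6
grasp_force: 0.0
t: 48.48
tool_pos: [439.5, -148.8, 152.4]
orientation: [180.0, -0.0, 84.1]
force: [-0.9, -0.0, 0.3]
gripper_width: 46.9
grasp_force: 0.0
(441, -151, 45, 84) delta [-0.21  0.18 10.73] spin 0.002 rows 2
```

View pics/s1.png

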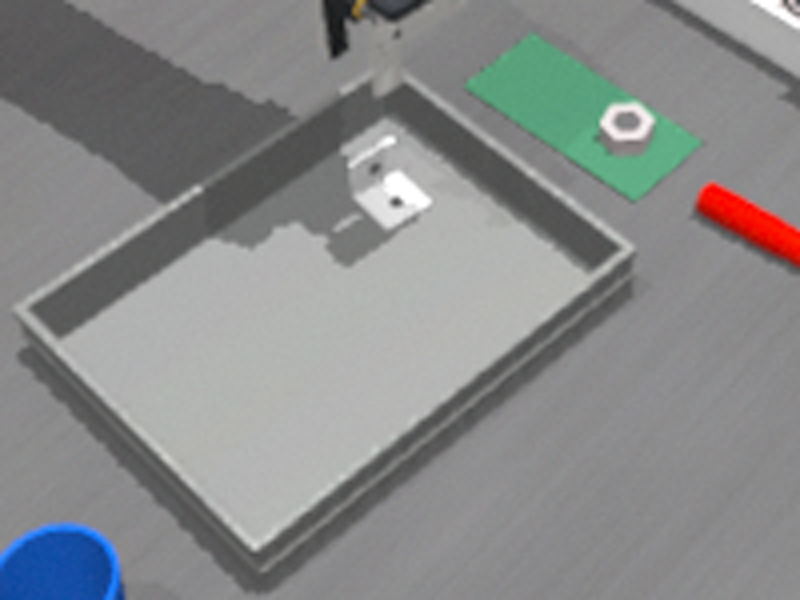

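The nut rests on the mat and only the bracket is left in the bin, its leg top running (345,160)–(397,140). I'll grip the leg.

```bash
python3 -m pendant '[{"delta_pos":[-0.2,0.1,5],"spin":0},{"delta_pos":[-0.2,0.1,9],"spin":0},{"delta_pos":[-0.2,0.1,10.7],"spin":0},{"delta_pos":[-0.2,0.1,10.7],"spin":0}]'
python3 -m pendant '[{"delta_pos":[0,0,0],"spin":0},{"delta_pos":[0,0,0],"spin":0},{"delta_pos":[0,0,0],"spin":0},{"delta_pos":[0,0,0],"spin":0},{"delta_pos":[0,0,0],"spin":0},{"delta_pos":[0,0,0],"spin":0}]' -1
python3 -m pendant '[{"delta_pos":[0,0,-5],"spin":0},{"delta_pos":[0,0,-10],"spin":0},{"delta_pos":[0,0,-11],"spin":0},{"delta_pos":[0,0,-11],"spin":0}]'
python3 -c "
from h import *
plan((450,6,155,86),(450,6,45,86))"
```

```text
t: 49.02
tool_pos: [439.6, -151.2, 45.2]
orientation: [-179.9, -0.1, 84.1]
force: [-0.4, 0.3, 0.0]
gripper_width: 46.9
grasp_force: 0.0
t: 49.78
tool_pos: [439.5, -152.2, 45.6]
orientation: [-180.0, 0.0, 84.0]
force: [-1.3, 0.1, 5.9]
gripper_width: 4.8
grasp_force: 30.0
t: 50.28
tool_pos: [439.4, -152.4, 155.3]
orientation: [180.0, 0.0, 84.0]
force: [0.3, 0.4, -1.5]
gripper_width: 4.8
grasp_force: 30.0
(450, 6, 155, 86) delta [15.86 -0.62  0.03] spin -0.036 rows 3
(450, 6, 45, 86) delta [ 0.  0. 11.] spin -0.0 rows 2
```

```bash
python3 -m pendant '[{"delta_pos":[5.5,-0.2,0],"spin":0},{"delta_pos":[11,-0.4,0],"spin":0},{"delta_pos":[15.9,-0.6,0],"spin":-0.04},{"delta_pos":[15.9,-0.6,0],"spin":-0.04},{"delta_pos":[15.9,-0.6,0],"spin":-0.04},{"delta_pos":[15.9,-0.6,5],"spin":-0.04},{"delta_pos":[15.9,-0.6,9],"spin":-0.04},{"delta_pos":[15.9,-0.6,11],"spin":-0.04},{"delta_pos":[15.9,-0.6,11.1],"spin":-0.04},{"delta_pos":[15.9,-0.6,11.1],"spin":-0.04}]'
python3 -m pendant '[{"delta_pos":[0,0,0],"spin":0},{"delta_pos":[0,0,0],"spin":0},{"delta_pos":[0,0,0],"spin":0},{"delta_pos":[0,0,-5],"spin":0},{"delta_pos":[0,0,-11],"spin":0},{"delta_pos":[0,0,-12],"spin":0},{"delta_pos":[0,0,-12],"spin":0}]' -0.3
python3 -c "
from h import *
plan((400,20,165,177.5),(405,268,165,177.5))"
```

```text
t: 51.52
tool_pos: [449.9, 5.9, 44.0]
orientation: [-179.9, -0.0, 86.2]
force: [-0.2, 0.1, -2.3]
gripper_width: 5.0
grasp_force: 30.0
t: 52.4
tool_pos: [450.4, 6.2, 164.7]
orientation: [179.9, 0.0, 86.2]
force: [0.5, 0.0, -1.2]
gripper_width: 32.7
grasp_force: 0.0
(400, 20, 165, 177.5) delta [ 1.04 -5.12 -0.03] spin -1.593 rows 9
(405, 268, 165, 177.5) delta [ 0.58 24.8   0.  ] spin -0.0 rows 4
```

```bash
python3 -c "
from h import *
a=pic('top','t6.png')[105:255,190:350];b=pic('scene','s6.png')[120:270,260:480]
a=cv2.resize(a,None,fx=2.6,fy=2.6);b=cv2.resize(b,None,fx=1.75,fy=1.75)
h=390;b=cv2.copyMakeBorder(b,0,max(0,h-b.shape[0]),0,0,cv2.BORDER_CONSTANT)[:h]
v=np.hstack([a[:h],b]);print(v.shape);cv2.imwrite('pics/c6.png',v[:, :800])
plan((431,274,165,177.5),(431,274.5,60,177.5))"
```

```text
(390, 801, 3)
(431, 274, 165, 177.5) delta [26.57 -3.6  -0.16] spin -1.592 rows 9
(431, 274.5, 60, 177.5) delta [ 0.    0.05 10.5 ] spin -0.0 rows 2
```

View pics/c6.png

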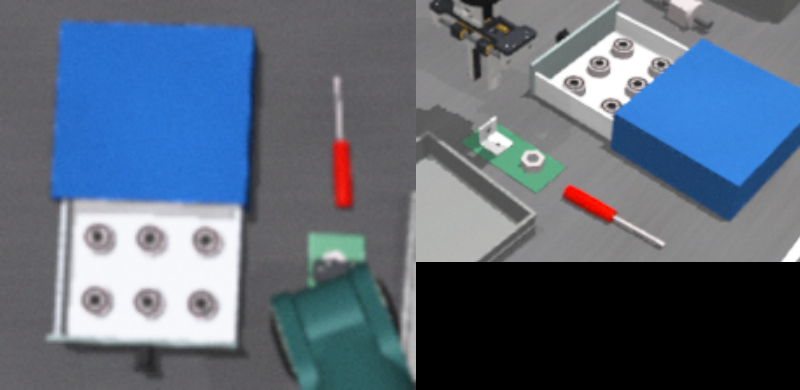

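All six bearings lie flat in a 2x3 grid, and the nut and bracket are on the mat. I'll go to the handle and regrip it.

```bash
python3 -m pendant '[{"delta_pos":[4,-0.5,0],"spin":-0.18},{"delta_pos":[8,-1,0],"spin":-0.36},{"delta_pos":[12,-1.5,0],"spin":-0.54},{"delta_pos":[16,-2,0],"spin":-0.72},{"delta_pos":[20,-2.6,0],"spin":-0.9},{"delta_pos":[24,-3.2,0],"spin":-1.08},{"delta_pos":[26.6,-3.6,0],"spin":-1.26},{"delta_pos":[26.6,-3.6,0],"spin":-1.44},{"delta_pos":[26.6,-3.6,0],"spin":-1.592},{"delta_pos":[26.6,-3.6,0],"spin":-1.592},{"delta_pos":[26.6,-3.6,0],"spin":-1.592}]' 0
python3 -c "
from h import *
plan((431,274.5,60,177.5))"
```

```text
t: 53.88
tool_pos: [431.3, 274.4, 163.8]
orientation: [-180.0, -0.1, 177.3]
force: [-0.9, -1.4, -0.0]
gripper_width: 47.1
grasp_force: 0.0
(431, 274.5, 60, 177.5) delta [3.000e-02 1.000e-02 1.038e+01] spin -0.004 rows 2
```

```bash
python3 -m pendant '[{"delta_pos":[0,0,5],"spin":0},{"delta_pos":[0,0,9],"spin":0},{"delta_pos":[0,0,10.4],"spin":0},{"delta_pos":[0,0,10.4],"spin":0}]'
python3 -m pendant '[{"delta_pos":[0,0,0],"spin":0},{"delta_pos":[0,0,0],"spin":0},{"delta_pos":[0,0,0],"spin":0},{"delta_pos":[0,0,0],"spin":0},{"delta_pos":[0,0,0],"spin":0}]' -1
python3 -m pendant '[{"delta_pos":[-1,0,0],"spin":0},{"delta_pos":[-3,0,0],"spin":0},{"delta_pos":[-5,0,0],"spin":0},{"delta_pos":[-7,0,0],"spin":0},{"delta_pos":[-9,0,0],"spin":0},{"delta_pos":[-11,0,0],"spin":0},{"delta_pos":[-13,0,0],"spin":0},{"delta_pos":[-15,0,0],"spin":0},{"delta_pos":[-16,0,0],"spin":0},{"delta_pos":[-16.5,0,0],"spin":0},{"delta_pos":[-16.5,0,0],"spin":0}]'
```

```text
t: 54.38
tool_pos: [431.4, 274.7, 60.6]
orientation: [-180.0, -0.0, 177.5]
force: [0.6, 0.2, 0.0]
gripper_width: 47.0
grasp_force: 0.0
t: 55.0
tool_pos: [431.9, 274.7, 60.9]
orientation: [180.0, 0.0, 177.5]
force: [-0.3, 0.1, 6.9]
gripper_width: 17.6
grasp_force: 30.0
t: 56.38
tool_pos: [597.5, 266.4, 61.0]
orientation: [-180.0, 0.1, 177.4]
force: [2.1, -6.0, 9.0]
gripper_width: 18.0
grasp_force: 30.0
```

```bash
python3 -m pendant '[{"delta_pos":[-0.6,0,0],"spin":0},{"delta_pos":[-1.2,0,0],"spin":0},{"delta_pos":[-1.8,0,0],"spin":0},{"delta_pos":[-1.8,0,0],"spin":0}]'
python3 -m pendant '[{"delta_pos":[-0.2,0,0],"spin":0},{"delta_pos":[-0.4,0,0],"spin":0},{"delta_pos":[-0.4,0,0],"spin":0}]'
```

```text
t: 56.88
tool_pos: [615.5, 265.4, 61.0]
orientation: [-179.9, 0.1, 177.4]
force: [1.5, -7.1, 7.7]
gripper_width: 17.8
grasp_force: 30.0
t: 57.25
tool_pos: [619.1, 265.3, 61.0]
orientation: [-179.9, 0.0, 177.4]
force: [-0.5, -5.6, 9.9]
gripper_width: 17.7
grasp_force: 30.0
```

```bash
python3 -m pendant '[{"delta_pos":[-0.2,0,0],"spin":0},{"delta_pos":[-0.4,0,0],"spin":0},{"delta_pos":[-0.4,0,0],"spin":0}]'
python3 -m pendant '[{"delta_pos":[-0.2,0,0],"spin":0},{"delta_pos":[-0.3,0,0],"spin":0},{"delta_pos":[-0.3,0,0],"spin":0}]'
```

```text
t: 57.62
tool_pos: [621.1, 265.2, 60.9]
orientation: [-179.8, -0.1, 177.5]
force: [-13.9, -11.2, 19.2]
gripper_width: 17.7
grasp_force: 30.0
t: 58.0
tool_pos: [622.5, 265.2, 60.6]
orientation: [-179.8, -0.3, 177.5]
force: [-25.1, -12.4, 22.1]
gripper_width: 17.6
grasp_force: 30.0
```

```bash
python3 -m pendant '[{"delta_pos":[0,0,0],"spin":0},{"delta_pos":[0,0,0],"spin":0},{"delta_pos":[0,0,0],"spin":0},{"delta_pos":[0,0,0],"spin":0},{"delta_pos":[0,0,-5],"spin":0},{"delta_pos":[0,0,-10],"spin":0},{"delta_pos":[0,0,-14],"spin":0},{"delta_pos":[4,0,-16],"spin":0},{"delta_pos":[9,0,-18],"spin":0},{"delta_pos":[14,0,-20],"spin":0},{"delta_pos":[18,0,-20],"spin":0},{"delta_pos":[18,0,-20],"spin":0}]' 0
python3 -m pendant '[{"delta_pos":[0,-6,0],"spin":0},{"delta_pos":[0,-12,0],"spin":0},{"delta_pos":[0,-12,0],"spin":0},{"delta_pos":[0,-12,0],"spin":0}]'
python3 -c "
from h import *
a=pic('top','t7.png')[105:255,190:350];b=pic('scene','s7.png')[120:270,260:480]
a=cv2.resize(a,None,fx=2.6,fy=2.6);b=cv2.resize(b,None,fx=1.75,fy=1.75)
h=390;b=cv2.copyMakeBorder(b,0,max(0,h-b.shape[0]),0,0,cv2.BORDER_CONSTANT)[:h]
cv2.imwrite('pics/c7.png',np.hstack([a[:h],b])[:, :800])"
```

```text
t: 59.5
tool_pos: [443.5, 274.0, 261.0]
orientation: [-179.9, 0.1, 177.6]
force: [1.8, 0.1, 0.8]
gripper_width: 47.0
grasp_force: 0.0
t: 60.0
tool_pos: [440.8, 153.8, 260.7]
orientation: [180.0, 0.0, 177.4]
force: [-0.2, -0.0, 0.4]
gripper_width: 46.9
grasp_force: 0.0
```

View pics/c7.png

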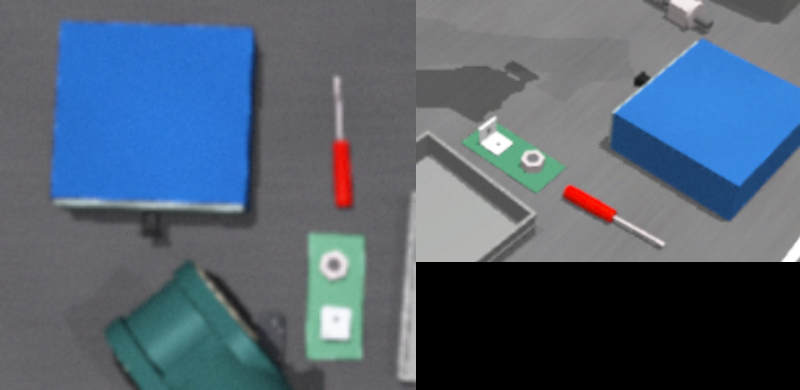

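The drawer is flush with the cabinet front, the nut and bracket are on the mat, and the arm is clear.

```bash
python3 -c "
from workcell import env
print(env.finish_job())"
```

```text
the job is handed in; nothing more can be done
None
```

I handed the job in at about 60 s: all six bearings were lying flat in the drawer before I pushed it shut, the nut and bracket are on the mat, and the bin was empty; the hand-in gave no verdict.

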